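Stow a battery in the repair caddy's drawer, shut it and lift the caddy level

ROBOT

A 6-joint arm with a two-finger parallel gripper is mounted at the origin on a cart in front of the work surface, level with it; the furniture and walls round the work are solid. World frame = base frame: x ahead of the robot, y to its left, z up, the work surface at z = 0. Lengths are in m, angles in rad, forces in N, time in s.
With the tool pointing down it reaches from about 0.325 to 0.75 m from the base axis. Payload 7.6 kg.
Tool frame: the origin (TCP) lies midway between the tips of the shut fingers; the grasp point (between the pads) lies 19 mm behind it; z points along the fingers, y is the line along which they close (so a half turn about z gives the same grasp; the last joint's range is limited). The gripper opens to 85 mm and grips with 20 to 120 N. Pads are 22 mm wide; open, the fingers measure 114 mm over their backs; the gripper's body (76 mm by 85 mm) begins 54 mm behind the grasp point. The pads swing forward as they close: fully open they stand 13 mm farther back than shut.
Start: joints at [1.148, 0.052, 1.401, -0, 1.689, -0.07], TCP at [0.181, 0.493, 0.231] pointing down, gripper open.
Joint ranges: [-2.9, 2.9], [-0.91, 2.17], [0.12, 2.37], [-1.06, 4.2], [0.26, 2.73], [-2.93, 2.93]. Speed limits (rad/s): [2.57, 2.57, 3.01, 3.14, 3.14, 3.14].

INTERFACE

Orientations are given as a unit quaternion [x, y, z, w].
In Python, from cell import * gives the robot as it stands.
- The arm moves only by the tool send_rows, never from a script. Its argument "deltas" is one flat list of numbers, 7 for each row, row after row: the turn, a rotation vector about the tool's x, y, z scaled (see below), then the shift along the tool's x, y, z scaled (see below), then the opening, from -1 (shut) to 1 (fully open). A call has 1 to 5 rows; each row shifts and turns the commanded pose from where the row before left it, along the tool's axes as they then stand; what a row does not reach is not made up. The controller multiplies each number of a shift by 0.3 m and each number of a turn by 360 degrees. A row lasts 1/12 s, in which the tool goes at most 41.7 mm and 7.16 degrees, less where a joint would pass 70% of its speed; a pose out of reach is approached as far as the arm can. A call with a number of a shift or a turn outside -1 to 1 is refused whole. A call with a gripper value outside its range is refused whole. The fingers move at their own pace and stop on an object; the grip force is fixed at half the most. Time passes only in rows, so rows that do not move let the fingers close. It gives the time, the measured TCP pose, the force, the opening and the grip force at its end, in the units of the state.
- get_obs(): the state, without advancing time (a new reading comes with each control period).
- camera(name): name is "scene" or "side" or "wrist"; returns a dict with "image" (384x512x3 uint8, red, green, blue), "intrinsics" (3x3 intrinsics, pixels), "D" ([k1, k2, p1, p2, k3] as OpenCV has them; the pictures are not rectified), "T" (4x4, takes a point from camera to world coordinates); the wrist camera has in their place "T_tool_cam" (4x4, takes a point from camera to tool coordinates, whose origin is the TCP and whose axes are the flange's). Camera axes: x right, y up, looking along -z (the intrinsics and any distortion apply to the point x, -y, -z); pixel columns grow to the right and rows downward; lengths in m; the calibration is good to about 2 mm. A picture is of the moment at which its call begins: read the wrist's pose just before it. There is no depth.
- sign_off(): hands the job in; it is judged then, once.
The state is a dict: "clock": time; "joints": joint angles; "joint_velocities": joint speeds; "joint_torque": joint torques, N m; "position": TCP position; "orientation": TCP orientation; "wrist_force": force on the tool from outside, world axes, zero at the start; "wrist_torque": the same for the moment, N m; "grip_width": opening from 0.0 (shut) to 1.0 (fully open); "grip_force": force on a finger pad.
Only numpy, scipy, OpenCV 4.12 (cv2) and the standard library are available. Lean on these libraries where they do the work, as an engineer would, in place of code of your own. Each camera call takes 0.05 s, during which the arm holds its last target. There are 200 camera calls.

TASK

Get the repair caddy ready to go out to the line: lay the loose battery (the one lying on its side left of the open parts case) flat in the fenced pocket of the caddy's open drawer, and with the caddy still standing on the bench push the drawer fully shut. Then lift the caddy by its handle at least 10 cm clear of the bench, level, so that the solder spool and the flux tin stay in its top tray, and finish while holding it there steady in the air. Leave the tools and boards lying about where they are.

Things in the scene. Friction and masses are not known exactly. Their poses are not given: they have to be found in the camera images.
- battery: black battery block lying on its side, 33 (its x) x 56 (its y, tabs at -y) x 24 mm high, about 90 g, loose on the bench top between the fixed parts case (lid up, 125 mm) and cardboard mat. Origin: centre of underside, z up. Grip across the 33 mm; the solid block spans y = -23 to +28 mm, the rest is tabs. (The batteries standing in rows far left are not meant.)
- caddy: repair caddy: grey sheet-metal carrier, 126 deep (its x) x 116 mm wide (its y), loose on four rubber feet in front of the bench tester, 0.7 to 0.9 kg loaded. Origin: centre of its underside, z up; its drawer opens to -x. Rim of the open top tray 60 mm high, tray floor 44 mm, low divider along y under the handle.
- grip (a point): middle of the caddy's handle, 115 mm above the caddy's underside over its middle; axes as the caddy's. A straight black flat-sided grip 16 mm wide (x), 18 mm high, 116 mm long (y), a flat strap down from either end; over 30 mm clear below it down to the things in the tray.
- drawer (a joint): travel of the caddy's drawer in m: 0 = fully shut (front against the shell), about 0.08 as found, limit 0.09. Runs with about 0.8 N of friction, stays where it is left, no catch.
- pocket (a point): middle of the pocket's floor in the drawer, 10 mm above the caddy's underside; axes as the caddy's. Pocket 64 (x) x 42 mm (y) inside, fence 8 mm high, 3 mm thick; the battery lies in it lengthwise, either way round. Drawer 100 mm wide (y) inside, walls 22 mm over this floor; inside of its front 40 mm to -x, 31 mm high; the shell's edge lies (travel - 40 mm) to +x.
- pull (a point): outer edge, at mid width, of the steel wire pull on the drawer's front; axes as the caddy's. A 6 mm bar 44 mm long along y, 24 mm above the caddy's underside, its outer edge 19 mm off the front's face; with the drawer shut 87 mm to -x of the caddy's origin.
- spool: reel of solder with green flanges, 55 mm across, 30 mm high, loose, standing flat in the rear (+x) half of the caddy's tray; origin centre of its underside.
- tin: flat round flux tin with red lid, 53 mm across, 20 mm high, loose, in the front (-x) half of the caddy's tray; origin centre of its underside.
- tester: grey bench tester, 190 x 212 x 124 mm high, fixed, behind the caddy; origin centre of its underside.
- side_cutters: small side cutters with red handles, 48 x 132 x 12 mm, lying loose in front of the fixed test jig, whose lever stands 138 mm high; origin centre of the underside.
- board: small populated circuit board, 29 x 75 x 12 mm, lying loose at the bench's front edge; origin centre of the underside.
- coil_board: circuit board lying solder side up, 42 x 56 x 13 mm, loose, on the cardboard mat left of the battery; origin centre of the underside.
- screwdriver: screwdriver with orange handle, 24 x 178 x 25 mm, lying loose along the bench's front edge, left; origin centre of the underside.
Things that resemble listed ones, but are neither listed nor needed, are in the scene too. Leave any purple look-alike of the battery alone.

How it is judged:
By the outcome, as a careful person would: the job done as asked, in the order asked, and still so for the second after the job is handed in, while the arm keeps its last pose, push and grip.
It also fails if it takes over 61 s, if anything falls off the work surface, if the arm or the gripper's body presses on something with over 40 N, if the wrist force passes 120 N, or if a joint passes its speed limit or range.

## Working session

There is one attempt and no reset: what is moved stays moved. The work goes in short steps, Python scripts to look and compute and a tool call to move; the robot and the scene stay as the last step left them, time stands still between calls to the robot, and variables do not carry over. Pictures are saved under pics/ and viewed, at most 10 in all, crops included, and the job is handed in when it is done.

Besides the shell and the picture viewer there is one more tool, called after "Request:" as name(argument=value, ...) on one line, values as JSON. send_rows: Moves the arm, as the interface text tells. Shifts and turns lie within -1 to 1; 1 stands for 0.3 m of shift or 360 degrees of turn. Its arguments: {"type":"object","properties":{"deltas":{"type":"array","items":{"type":"number"}}},"required":["deltas"]}

```bash
mkdir -p pics; ls; cat > h.py <<'E'
from cell import *
import numpy as np, cv2
from scipy.spatial.transform import Rotation as R
def shot(name,fn=None):
    o=get_obs(); c=camera(name)
    if name=='wrist':
        T=np.eye(4); T[:3,:3]=R.from_quat(o['orientation']).as_matrix(); T[:3,3]=o['position']
        c['T']=T@c['T_tool_cam']
    if fn: cv2.imwrite('pics/'+fn+'.png',c['image'][:,:,::-1]); np.savez('pics/'+fn+'.npz',K=c['intrinsics'],D=c['D'],T=c['T'])
    return c
def ray(fn,px):
    d=np.load('pics/'+fn+'.npz'); p=cv2.undistortPoints(np.array([[px]],float),d['K'],d['D'])[0,0]
    v=d['T'][:3,:3]@np.array([p[0],-p[1],-1]); return d['T'][:3,3],v
def atz(fn,px,z):
    o,v=ray(fn,px); return o+v*(z-o[2])/v[2]
def tri(obs):
    A=np.zeros((3,3));b=np.zeros(3)
    for fn,px in obs:
        o,v=ray(fn,px); v=v/np.linalg.norm(v); P=np.eye(3)-np.outer(v,v); A+=P;b+=P@o
    x=np.linalg.solve(A,b)
    res=[np.linalg.norm(np.cross(x-ray(f,p)[0],ray(f,p)[1]/np.linalg.norm(ray(f,p)[1]))) for f,p in obs]
    return x,res
def proj(fn,X):
    d=np.load('pics/'+fn+'.npz'); p=(np.array(X)-d['T'][:3,3])@d['T'][:3,:3]
    p=p*[1,-1,-1]; return cv2.projectPoints(p.reshape(-1,1,3),np.zeros(3),np.zeros(3),d['K'],d['D'])[0][:,0]
E
python3 - <<'E'
from h import *
for n in ['scene','side','wrist']:
    c=shot(n,n+'0'); print(n,c['T'].round(3).tolist(),c['intrinsics'][0,0])
a=[cv2.imread(f'pics/{n}0.png') for n in ['scene','side']]
cv2.imwrite('pics/m0.png',cv2.resize(np.vstack(a),None,fx=.78,fy=.78,interpolation=cv2.INTER_AREA))
print(get_obs())
E
```

```text
pics
scene [[0.28, 0.76, -0.587, -0.313], [-0.96, 0.217, -0.178, -0.226], [-0.008, 0.613, 0.79, 1.212], [0.0, 0.0, 0.0, 1.0]] 404.5287372629405
side [[-0.909, 0.23, -0.348, 0.108], [-0.417, -0.536, 0.734, 0.884], [-0.017, 0.812, 0.583, 0.774], [0.0, 0.0, 0.0, 1.0]] 370.7339609762286
wrist [[0.345, -0.897, -0.275, 0.11], [0.939, 0.329, 0.102, 0.519], [-0.001, -0.294, 0.956, 0.374], [0.0, 0.0, 0.0, 1.0]] 294.4878078893122
{'clock': 0.15, 'joints': array([ 1.14769446e+00,  5.27006249e-02,  1.40149030e+00, -2.29787135e-06,
        1.68862471e+00, -7.02774180e-02]), 'joint_velocities': array([-0.00071455, -0.00268717, -0.00223416, -0.00105634, -0.00069633,
        0.00073702]), 'joint_torque': array([ 9.08538714e-04, -3.81953394e+01, -3.60421300e+01, -1.80016940e-05,
        4.63574252e-03,  1.35909801e-05]), 'position': array([0.18128533, 0.49245848, 0.23066204]), 'orientation': array([ 1.75498718e-01,  9.84479470e-01, -5.93255485e-04, -1.48216148e-04]), 'wrist_force': array([ 0.75795638, -0.18656042, -0.2859515 ]), 'wrist_torque': array([0.03115218, 0.00616808, 0.00407983]), 'grip_force': 0.0, 'grip_width': 0.9973931177413456}
```

```bash
python3 - <<'E'
import cv2
for n in ['scene','side']:
    cv2.imwrite(f'pics/{n}0b.png',cv2.resize(cv2.imread(f'pics/{n}0.png'),(800,600),interpolation=cv2.INTER_CUBIC))
E
```

```text
(no output)
```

View pics/scene0b.png

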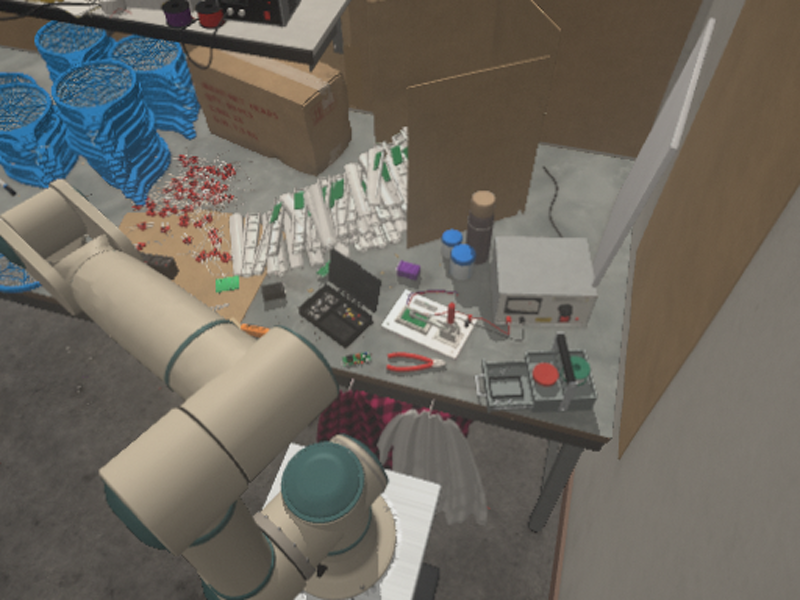

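View pics/side0b.png

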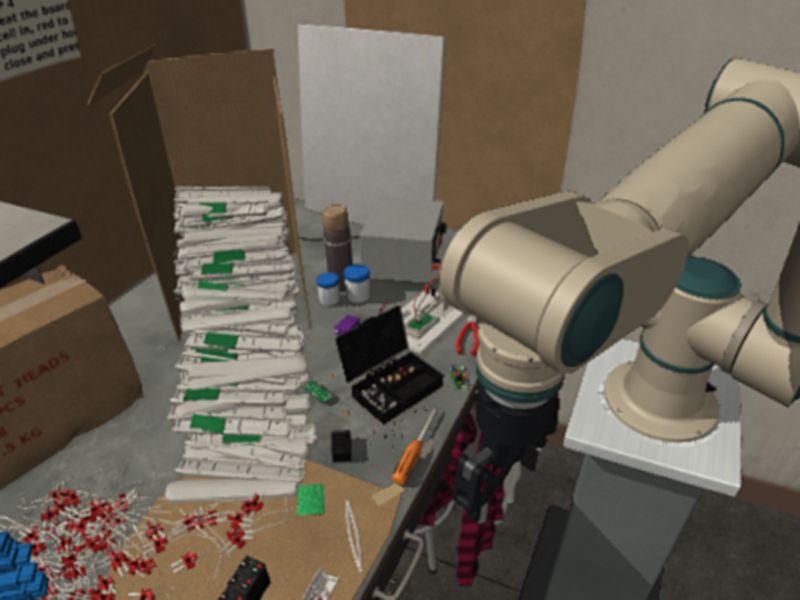

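The scene view shows the battery at (272,291) beside the open case. The caddy is at about (535,375), with the drawer pull to the left at (480,387) and the handle at (566,358). The side view shows the battery at (341,445), and the arm hides the caddy.

```bash
python3 - <<'E'
from h import *
s=.64
print('batt',tri([('scene0',(272*s,290*s)),('side0',(341*s,444*s))]))
for n,p,z in [('pull',(480,387),.024),('tin',(545,374),.064),('spool',(578,366),.075),('handle a',(561,337),.124),('handle b',(572,379),.124),('cad bl',(532,408),0.0),('cad br',(594,407),0.03),('case r',(344,343),.0),('lid top',(335,252),.125),('lid top r',(380,277),.125),('tester',(545,280),.124),('lever',(452,305),.138),('purple',(408,270),.012)]:
    print(n,atz('scene0',(p[0]*s,p[1]*s),z).round(3))
o=get_obs(); print(R.from_quat(o['orientation']).as_matrix().round(3)); c=np.load('pics/wrist0.npz'); 
T=np.eye(4);T[:3,:3]=R.from_quat(o['orientation']).as_matrix();T[:3,3]=o['position'];print((np.linalg.inv(T)@c['T']).round(3))
E
```

```text
batt (array([0.48915981, 0.34454681, 0.01719996]), [np.float64(0.00020899915586122477), np.float64(0.00020899915586135282)])
pull [ 0.365 -0.189  0.024]
tin [ 0.41  -0.313  0.064]
spool [ 0.441 -0.375  0.075]
handle a [ 0.468 -0.327  0.124]
handle b [ 0.375 -0.361  0.124]
cad bl [ 0.36  -0.304  0.   ]
cad br [ 0.381 -0.423  0.03 ]
case r [0.405 0.133 0.   ]
lid top [0.558 0.199 0.125]
lid top r [0.516 0.078 0.125]
tester [ 0.609 -0.273  0.124]
lever [ 0.476 -0.095  0.138]
purple [0.643 0.05  0.012]
[[-0.938  0.346 -0.001]
 [ 0.346  0.938 -0.001]
 [ 0.    -0.001 -1.   ]]
[[ 0.001  0.956  0.294  0.076]
 [ 1.    -0.001 -0.    -0.   ]
 [-0.     0.294 -0.956 -0.143]
 [ 0.     0.     0.     1.   ]]
```

Request:
send_rows(deltas=[0,0,0,-0.117,-0.016,0.01,1,0,0,0,-0.117,-0.016,0.01,1,0,0,0,-0.117,-0.016,0.01,1,0,0,0,-0.117,-0.016,0.01,1,0,0,0,-0.117,-0.016,0.01,1])

```text
clock: 0.57
position: [0.3389, 0.4085, 0.2159]
orientation: [0.175, 0.985, -0.0, -0.0]
wrist_force: [-0.4, 0.2, 0.4]
grip_width: 0.997
grip_force: 0.0
```

Request:
send_rows(deltas=[0,0,0,-0.117,-0.016,0.01,1,0,0,0,-0.117,-0.016,0.01,1,0,0,0,-0.117,-0.016,0.01,1,0,0,0,-0.117,-0.016,0.01,1,0,0,0,0,0,0,1])

```text
clock: 0.98
position: [0.4668, 0.3393, 0.2025]
orientation: [0.178, 0.984, -0.001, -0.0]
wrist_force: [-0.9, 0.6, -0.8]
grip_width: 0.999
grip_force: 0.0
```

```bash
python3 - <<'E'
from h import *
o=get_obs(); print(o['clock'],o['position'],o['orientation'],o['joints'].round(2),o['joint_velocities'].round(3))
shot('wrist','w1')
E
```

```text
0.9833 [0.46684933 0.33928135 0.2025472 ] [ 1.78220455e-01  9.83989770e-01 -1.26446378e-03 -6.01872942e-05] [ 0.57  0.21  1.29 -0.    1.65 -0.65] [ 0.08  -0.043  0.042  0.035  0.024  0.076]
```

View pics/w1.png

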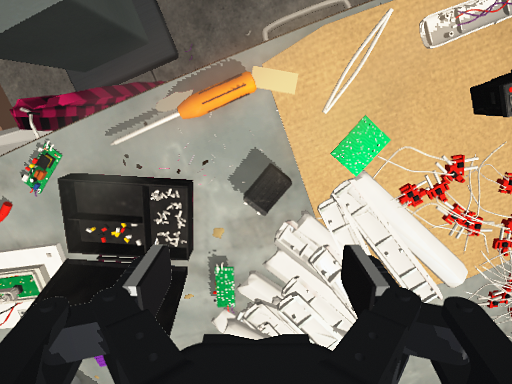

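The battery is at about (268,187), rotated in the image, with free bench around it. I'll take a magnified crop to get its corners.

```bash
python3 - <<'E'
import cv2,numpy as np
a=cv2.imread('pics/w1.png')[140:225,220:330]
a=cv2.convertScaleAbs(a,alpha=1.6,beta=20)
cv2.imwrite('pics/w1c.png',cv2.resize(a,None,fx=7,fy=7,interpolation=cv2.INTER_CUBIC))
E
```

```text
(no output)
```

View pics/w1c.png

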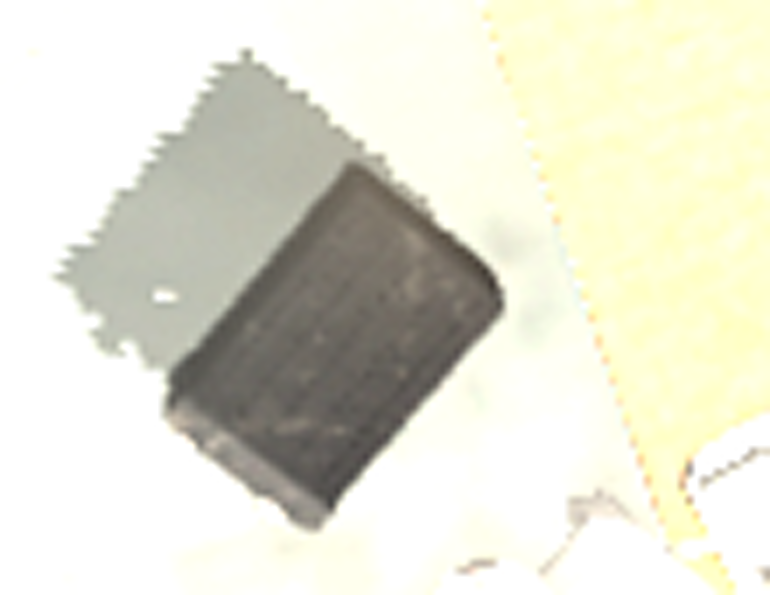

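The crop shows the battery's top corners at about (350,165), (500,300), (330,500) and (172,385). The grey tab strip runs along the lower-left end.

```bash
python3 - <<'E'
from h import *
P=[atz('w1',(x/7+220-.4,y/7+140-.4),z) for x,y,z in [(350,165,.024),(503,295,.024),(330,500,.024),(172,388,.024),(315,530,.01),(168,405,.01)]]
P=np.array(P); print(P.round(4))
for i,j in [(0,1),(1,2),(2,3),(3,0)]:
    d=P[j]-P[i]; print(np.linalg.norm(d).round(4),np.degrees(np.arctan2(d[1],d[0])).round(1))
print(P[:4].mean(0))
o=get_obs();M=R.from_quat(o['orientation']).as_matrix();print(np.degrees(np.arctan2(M[1,:2],M[0,:2])))
E
```

```text
[[0.4611 0.3572 0.024 ]
 [0.4898 0.3732 0.024 ]
 [0.5132 0.335  0.024 ]
 [0.4858 0.3174 0.024 ]
 [0.5226 0.3293 0.01  ]
 [0.4923 0.3136 0.01  ]]
0.0328 29.1
0.0448 -58.5
0.0326 -147.3
0.0468 121.8
[0.48748228 0.34571529 0.024     ]
[159.54151091  69.5416098 ]
```

Request:
send_rows(deltas=[0,0,0.0176,0,0,0.046,0.2,0,0,0.0176,0,0,0.046,0.2,0,0,0.0176,0,0,0.046,0.2,0,0,0.0176,0,0,0.046,0.2,0,0,0.0176,0,0,0.046,0.2])

```text
clock: 1.45
position: [0.462, 0.3436, 0.1346]
orientation: [0.44, 0.898, -0.0, -0.0]
wrist_force: [-0.4, -0.2, 0.1]
grip_width: 0.598
grip_force: 0.0
```

Request:
send_rows(deltas=[0,0,0.0176,0,0,0.046,0.2,0,0,0,-0.018,0.07,0,0.2,0,0,0,0,0,0,0.2,0,0,0,0,0,0,0.2])

```text
clock: 1.78
position: [0.4832, 0.35, 0.1214]
orientation: [0.486, 0.874, -0.0, -0.0]
wrist_force: [0.4, 0.1, 0.6]
grip_width: 0.601
grip_force: 0.0
```

```bash
python3 - <<'E'
from h import *
o=get_obs(); print(o['position'].round(4),o['grip_width'],o['joints'].round(2));M=R.from_quat(o['orientation']).as_matrix();print(np.degrees(np.arctan2(M[1,:2],M[0,:2])),M[2])
shot('wrist','w2')
a=cv2.imread('pics/w2.png'); cv2.imwrite('pics/w2b.png',cv2.resize(cv2.convertScaleAbs(a,alpha=1.3,beta=20),(800,600),interpolation=cv2.INTER_CUBIC))
E
```

```text
[0.4832 0.35   0.1214] 0.6005325451827476 [0.56 0.31 1.33 0.   1.5  0.01]
[121.829591    31.82959743] [ 3.22210359e-04 -3.48031950e-04 -9.99999888e-01]
```

View pics/w2b.png

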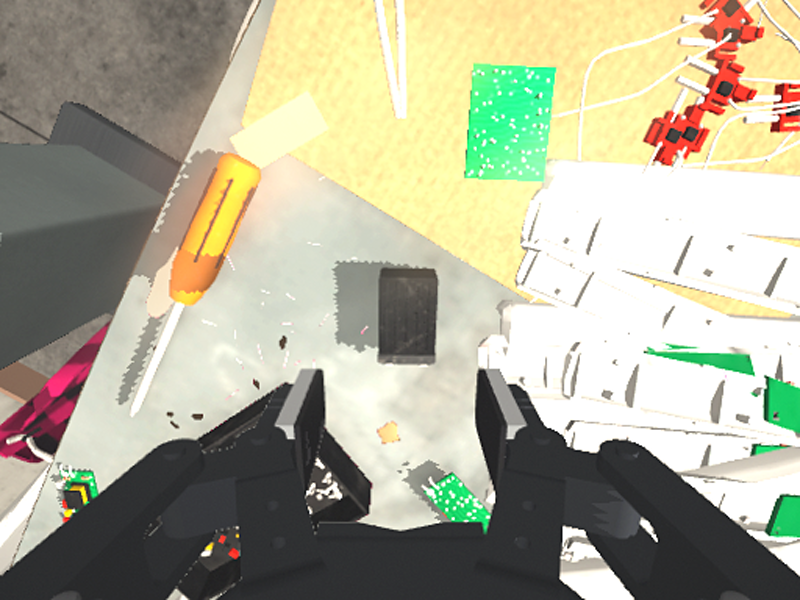

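The battery is centred at (408,312) and aligned with the fingers. The white strips begin at about (500,310), roughly 37 mm from its right side, so I'll use a narrower opening. Next I triangulate its height.

```bash
python3 - <<'E'
from h import *
s=.64
w1=[(350,165),(503,295),(330,500),(172,388)]; w2=[(380,268),(437,269),(436,355),(379,355)]
for a,b in zip(w1,w2): print(tri([('w1',(a[0]/7+219.6,a[1]/7+139.6)),('w2',(b[0]*s,b[1]*s))]))
P=np.array([atz('w2',(b[0]*s,b[1]*s),.024) for b in w2]);print(P.round(4),P.mean(0))
for i,j in [(0,1),(1,2),(2,3),(3,0)]:
    d=P[j]-P[i]; print(np.linalg.norm(d).round(4),np.degrees(np.arctan2(d[1],d[0])).round(1))
o=get_obs();T=R.from_quat(o['orientation']).as_matrix();print('delta tool',(T.T@(P.mean(0)-o['position'])).round(4), 'strip',(T.T@(atz('w2',(500*s,308*s),.015)-P.mean(0))).round(4))
E
```

```text
(array([0.46504676, 0.35684787, 0.00290077]), [np.float64(0.000394015167235062), np.float64(0.00039401516723511367)])
(array([0.49343296, 0.37415264, 0.00756623]), [np.float64(0.0012589350943949754), np.float64(0.0012589350943950314)])
(array([0.51608661, 0.33426701, 0.01971867]), [np.float64(0.0012764311039671855), np.float64(0.0012764311039669854)])
(array([0.48876234, 0.31602284, 0.01741741]), [np.float64(0.0011436533301695784), np.float64(0.0011436533301695782)])
[[0.463  0.3616 0.024 ]
 [0.4892 0.3773 0.024 ]
 [0.5161 0.3352 0.024 ]
 [0.4886 0.3181 0.024 ]] [0.48920538 0.34807132 0.024     ]
0.0305 30.9
0.05 -57.4
0.0324 -148.1
0.0505 120.5
delta tool [-0.0049  0.0041  0.098 ] strip [0.0001 0.0527 0.009 ]
```

Request:
send_rows(deltas=[0,0,0,-0.016,0.013,0.06,0.08,0,0,0,0,0,0.1,0.08,0,0,0,0,0,0.1,0.08,0,0,0,0,0,0.08,0.08,0,0,0,0,0,0.035,0.08])

```text
clock: 2.25
position: [0.4873, 0.3467, 0.006]
orientation: [0.486, 0.874, -0.002, -0.001]
wrist_force: [-0.5, -0.4, -0.4]
grip_width: 0.541
grip_force: 0.0
```

Request:
send_rows(deltas=[0,0,0,0,0,0,0.08,0,0,0,0,0,0,0.08])

```text
clock: 2.42
position: [0.4896, 0.3479, 0.0103]
orientation: [0.486, 0.874, 0.001, 0.0]
wrist_force: [-0.2, -0.4, 0.3]
grip_width: 0.542
grip_force: 0.0
```

```bash
python3 - <<'E'
from h import *
o=get_obs(); print(o['position'].round(4),o['grip_width'],o['wrist_force'].round(2))
shot('wrist','w3')
shot('scene','s3')
a=cv2.imread('pics/w3.png')[100:384,60:452]; b=cv2.imread('pics/s3.png')[190:280,280:400]
cv2.imwrite('pics/m3.png',np.vstack([cv2.resize(cv2.convertScaleAbs(a,alpha=1.5,beta=20),(540,391)),cv2.resize(b,(540,209))]) if 0 else cv2.resize(cv2.convertScaleAbs(a,alpha=1.5,beta=20),(784,568)))
E
```

```text
[0.4896 0.3479 0.0103] 0.542100722134523 [-0.22 -0.45  0.27]
```

View pics/m3.png

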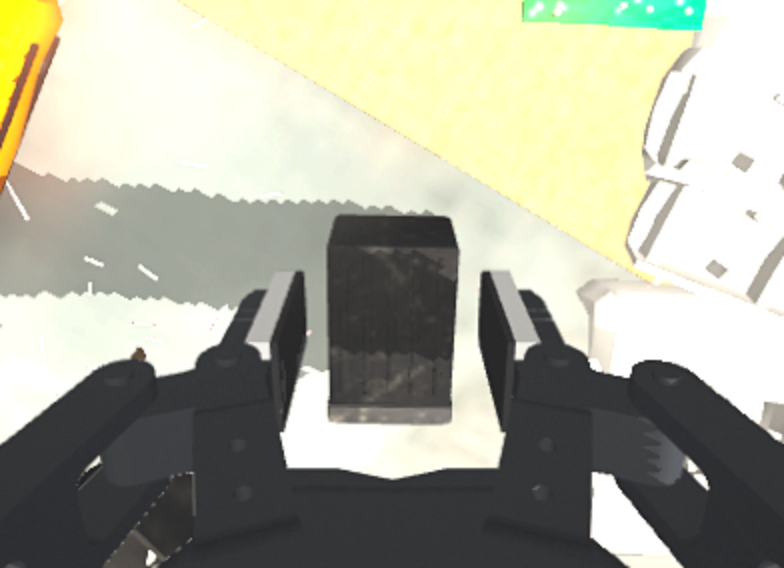

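The battery sits between the pads, about centred and aligned, with clearance on both sides: its top spans columns 330–457 and the pads are at 305 and 480. I'll lower slightly and grip.

Request:
send_rows(deltas=[0,0,0,0,0,0.008,0.08,0,0,0,0,0,0,-1,0,0,0,0,0,0,-1,0,0,0,0,0,0,-1,0,0,0,0,0,0,-1])

```text
clock: 2.93
position: [0.4901, 0.3479, 0.008]
orientation: [0.487, 0.874, 0.001, 0.001]
wrist_force: [-0.6, -0.1, 5.7]
grip_width: 0.368
grip_force: 61.0
```

Request:
send_rows(deltas=[0,0,0,0,0,0,-1,0,0,0,0,0,-0.02,-1,0,0,0,0,0,-0.05,-1,0,0,0,0,0,-0.08,-1,0,0,0,0,0,-0.12,-1])

```text
clock: 3.35
position: [0.4874, 0.3461, 0.0849]
orientation: [0.487, 0.874, -0.003, -0.002]
wrist_force: [-0.0, -0.7, -1.0]
grip_width: 0.366
grip_force: 60.3
```

```bash
python3 - <<'E'
from h import *
o=get_obs(); print(o['position'].round(4),o['grip_width']*85,o['grip_force'],o['wrist_force'].round(2),o['joints'].round(2))
E
```

```text
[0.4874 0.3461 0.0849] 31.121643227292875 60.267040729522705 [-0.03 -0.72 -1.01] [0.56 0.35 1.35 0.   1.44 0.  ]
```

Request:
send_rows(deltas=[0,0,0,0,0,-0.13,-1,0,0,0,0,0,-0.13,-1,0,0,0,0,0,-0.13,-1,0,0,0,-0.04,-0.035,-0.1,-1,0,0,0,-0.09,-0.08,0,-1])

```text
clock: 3.77
position: [0.4821, 0.2988, 0.2425]
orientation: [0.485, 0.874, 0.005, 0.003]
wrist_force: [0.6, -0.6, 0.2]
grip_width: 0.367
grip_force: 60.4
```

Request:
send_rows(deltas=[0,0,0,-0.1,-0.089,0,-1,0,0,0,-0.1,-0.089,0,-1,0,0,0,-0.1,-0.089,0,-1,0,0,0,-0.1,-0.089,0,-1,0,0,0,-0.1,-0.089,0,-1])

```text
clock: 4.18
position: [0.445, 0.0966, 0.2345]
orientation: [0.486, 0.874, -0.0, -0.0]
wrist_force: [1.3, 0.1, -0.1]
grip_width: 0.369
grip_force: 60.3
```

Request:
send_rows(deltas=[0,0,0,-0.1,-0.089,0,-1,0,0,0,-0.1,-0.089,0,-1,0,0,0,-0.1,-0.089,0,-1,0,0,0,-0.1,-0.089,0,-1,0,0,0,-0.1,-0.089,0,-1])

```text
clock: 4.6
position: [0.4105, -0.1011, 0.2347]
orientation: [0.486, 0.874, 0.0, 0.0]
wrist_force: [1.4, -0.1, -0.6]
grip_width: 0.37
grip_force: 60.3
```

Request:
send_rows(deltas=[0,0,0,-0.1,-0.089,0,-1,0,0,0,-0.1,-0.089,0,-1,0,0,0,-0.08,-0.07,0,-1,0,0,0.015,-0.04,-0.035,0,-1,0,0,0.015,0,0,0,-1])

```text
clock: 5.02
position: [0.3887, -0.2286, 0.2342]
orientation: [0.57, 0.822, -0.0, -0.001]
wrist_force: [0.6, -0.1, -1.1]
grip_width: 0.365
grip_force: 60.2
```

Request:
send_rows(deltas=[0,0,0,0,0,0,-1,0,0,0,0,0,0,-1,0,0,0,0,0,0,-1])

```text
clock: 5.27
position: [0.39, -0.2253, 0.2346]
orientation: [0.565, 0.825, 0.0, -0.0]
wrist_force: [-0.4, 0.4, -0.6]
grip_width: 0.364
grip_force: 60.2
```

```bash
python3 - <<'E'
from h import *
o=get_obs(); print(o['position'].round(4),o['grip_width'],o['joints'].round(2));M=R.from_quat(o['orientation']).as_matrix();print(np.degrees(np.arctan2(M[1,:2],M[0,:2])),M[2])
shot('wrist','w4');shot('side','d4');shot('scene','s4')
a=cv2.imread('pics/w4.png'); cv2.imwrite('pics/w4b.png',cv2.resize(cv2.convertScaleAbs(a,alpha=1.2,beta=10),(800,600),interpolation=cv2.INTER_CUBIC))
E
```

```text
[ 0.39   -0.2253  0.2346] 0.364009576404349 [-0.61 -0.16  1.6   0.    1.7  -0.98]
[111.16445618  21.16445498] [ 2.63471680e-04  7.96773034e-05 -9.99999962e-01]
```

View pics/w4b.png

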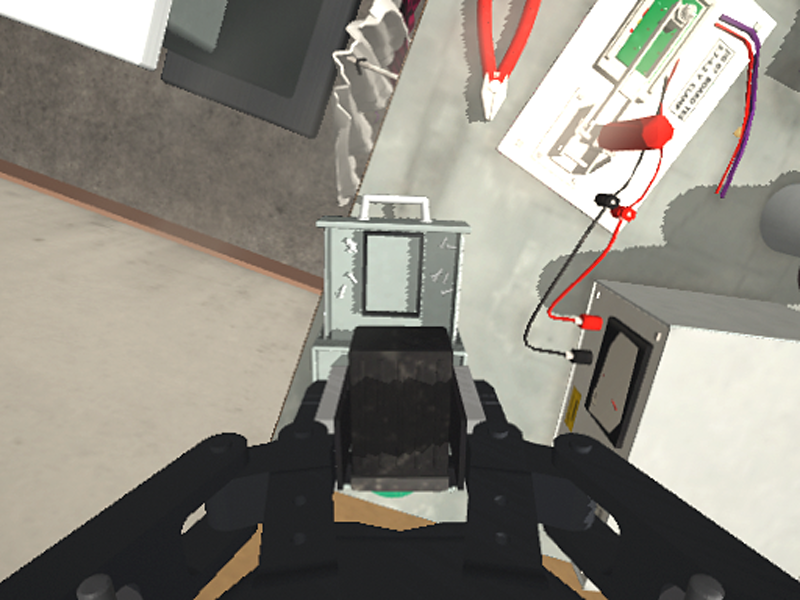

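The wrist view shows the open drawer. Its dark-fenced pocket is centred at about (391,274), and the front's top corners are at (317,225) and (470,230). The pull's outer bar runs from (367,196) to (427,198), and the battery is held upright and square.

```bash
python3 - <<'E'
from h import *
s=.64
def A(p,z): return atz('w4',(p[0]*s-.1,p[1]*s-.1),z)
f=[A(p,.018) for p in [(367,234),(420,236),(417,313),(364,311)]]
f=np.array(f); print('fence',f.round(4),f.mean(0).round(4))
ang=lambda d:np.degrees(np.arctan2(d[1],d[0])).round(1)
print('len',np.linalg.norm(f[3]-f[0]),np.linalg.norm(f[1]-f[0]),ang(f[3]-f[0]),ang(f[2]-f[1]),ang(f[1]-f[0]),ang(f[2]-f[3]))
a,b=A((317,224),.041),A((470,229),.041); print('front',a,b,ang(b-a),np.linalg.norm(a-b))
a,b=A((367,196),.024),A((427,198),.024); print('pull',a,b,(a+b)/2,ang(b-a),np.linalg.norm(a-b))
a,b=A((316,346),.06),A((466,346),.06); print('rim front',a,b,ang(b-a),np.linalg.norm(a-b))
# height check against scene0 (arm-free view)
print('tri pull', tri([('w4',(397*s,196*s)),('scene0',(478*s,387*s))]))
print(proj('scene0',[[*((a+b)/2)[:2],.06],f.mean(0)])/s)
E
```

```text
fence [[ 0.358  -0.2155  0.018 ]
 [ 0.3973 -0.202   0.018 ]
 [ 0.4188 -0.2619  0.018 ]
 [ 0.3775 -0.2761  0.018 ]] [ 0.3879 -0.2389  0.018 ]
len 0.06358612677133875 0.0415728928673554 -72.2 -70.3 19.0 18.9
front [ 0.32170876 -0.2179698   0.041     ] [ 0.42728982 -0.18093603  0.041     ] 19.3 0.11188771482764255
pull [ 0.34823746 -0.18755561  0.024     ] [ 0.39093595 -0.1725805   0.024     ] [ 0.36958671 -0.18006805  0.024     ] 19.3 0.045248373699026824
rim front [ 0.35164579 -0.30082028  0.06      ] [ 0.45592531 -0.26031826  0.06      ] 21.2 0.11186881827194847
tri pull (array([ 0.37007989, -0.18228663,  0.01258988]), [np.float64(0.0020763092910193984), np.float64(0.0020763092910194092)])
[[528.62422979 373.59572933]
 [505.01510145 385.11265871]]
```

Request:
send_rows(deltas=[0,0,0.0054,-0.02,-0.023,0.05,-1,0,0,0,-0.03,0,0.08,-1,0,0,0,-0.03,0,0.1,-1,0,0,0,-0.02,0,0.08,-1,0,0,0,0,0,0.03,-1])

```text
clock: 5.83
position: [0.3923, -0.2558, 0.1288]
orientation: [0.58, 0.815, 0.0, -0.003]
wrist_force: [-0.1, 0.8, -1.0]
grip_width: 0.371
grip_force: 60.3
```

Request:
send_rows(deltas=[0,0,0,0,0,0,-1,0,0,0,0,0,0,-1,0,0,0,0,0,0,-1])

```text
clock: 6.08
position: [0.3943, -0.2568, 0.1346]
orientation: [0.58, 0.814, 0.0, 0.002]
wrist_force: [-0.1, -1.1, -0.7]
grip_width: 0.37
grip_force: 60.3
```

```bash
python3 - <<'E'
from h import *
o=get_obs(); print(o['position'].round(4),o['grip_width'],o['wrist_force'].round(1));M=R.from_quat(o['orientation']).as_matrix();print(np.degrees(np.arctan2(M[1,:2],M[0,:2])),M[2])
shot('wrist','w5')
a=cv2.imread('pics/w5.png'); cv2.imwrite('pics/w5b.png',cv2.resize(cv2.convertScaleAbs(a,alpha=1.2,beta=10),(800,600),interpolation=cv2.INTER_CUBIC))
E
```

```text
[ 0.3943 -0.2568  0.1346] 0.36975938781526857 [-0.1 -1.1 -0.7]
[109.0708764   19.07113672] [-0.00248947  0.00182504 -0.99999524]
```

View pics/w5b.png

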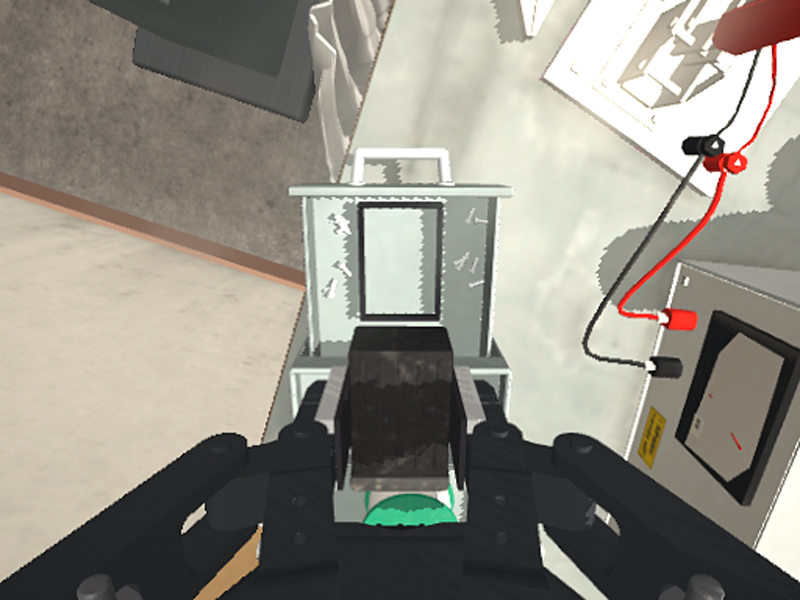

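The view is square on. The fence's mid-lines run at columns 361–439 and rows 205–318. The front's top edge spans (290,187) to (512,187), and the pull bar spans (356,150) to (448,150).

```bash
python3 - <<'E'
from h import *
s=.64
q=lambda p:(p[0]*s-.1,p[1]*s-.1)
P4={'f1':(366,234),'f2':(420,236),'f3':(417,313),'f4':(364,311),'front a':(317,223),'front b':(470,228),'pull a':(366,196),'pull b':(428,198),'rim a':(316,347),'rim b':(466,347)}
P5={'f1':(361,205),'f2':(440,205),'f3':(439,318),'f4':(360,318),'front a':(290,188),'front b':(512,188),'pull a':(356,150),'pull b':(448,150),'rim a':(291,370),'rim b':(511,370)}
for k in P4: x,r=tri([('w4',q(P4[k])),('w5',q(P5[k]))]); print(k,x.round(4),np.round(r[0],4), atz('w5',q(P5[k]),{'f':.018,'p':.024,'r':.06}[k[0]] if k[:2]!='fr' else .041).round(4))
f=np.array([atz('w5',q(P5[k]),.018) for k in ['f1','f2','f3','f4']]); print('len',np.linalg.norm(f[3]-f[0]),np.linalg.norm(f[1]-f[0]),f.mean(0))
o=get_obs();M=R.from_quat(o['orientation']).as_matrix();print((M.T@(f.mean(0)-o['position'])).round(4))
E
```

```text
f1 [ 0.3575 -0.2133  0.033 ] 0.0001 [ 0.3567 -0.2151  0.018 ]
f2 [ 0.3957 -0.1995  0.0376] 0.0003 [ 0.3982 -0.2007  0.018 ]
f3 [ 0.411  -0.2478  0.0676] 0.0005 [ 0.421  -0.2632  0.018 ]
f4 [ 0.3733 -0.2416  0.1209] 0.0001 [ 0.3764 -0.2786  0.018 ]
front a [ 0.3228 -0.2153  0.0495] 0.0005 [ 0.3214 -0.216   0.041 ]
front b [ 0.4256 -0.1797  0.0469] 0.0002 [ 0.4269 -0.1794  0.041 ]
pull a [ 0.3472 -0.1875  0.0321] 0.0008 [ 0.3457 -0.188   0.024 ]
pull b [ 0.3914 -0.1722  0.0255] 0.0001 [ 0.3915 -0.1721  0.024 ]
rim a [ 0.3522 -0.2907  0.0829] 0.0005 [ 0.3498 -0.3027  0.06  ]
rim b [ 0.4493 -0.2553  0.0823] 0.0017 [ 0.4582 -0.2652  0.06  ]
len 0.06647141621060242 0.043912172037413634 [ 0.38804466 -0.2393833   0.018     ]
[ 0.0189 -0.0005  0.1166]
```

```bash
python3 - <<'E'
from h import *
s=.64
o=get_obs();M=R.from_quat(o['orientation']).as_matrix();p=o['position']
for px in [(352,353),(448,353),(450,478),(352,478)]:
    print((M.T@(atz('w5',(px[0]*s,px[1]*s),p[2]+.016)-p)).round(4))
E
```

```text
[ 0.0203 -0.0148 -0.0161]
[ 0.0203  0.0139 -0.016 ]
[-0.0246  0.0161 -0.0159]
[-0.0246 -0.0163 -0.016 ]
```

Request:
send_rows(deltas=[0,0,0,0.071,-0.002,0.02,-1,0,0,0,0,0,0.08,-1,0,0,0,0,0,0.08,-1,0,0,0,0,0,0.07,-1,0,0,0,0,0,0.05,-1])

```text
clock: 6.55
position: [0.3862, -0.2365, 0.0423]
orientation: [0.58, 0.814, 0.0, 0.0]
wrist_force: [-1.2, 0.5, -1.6]
grip_width: 0.372
grip_force: 60.4
```

Request:
send_rows(deltas=[0,0,0,0,0,0.02,-1,0,0,0,0,0,0,-1,0,0,0,0,0,0,-1])

```text
clock: 6.8
position: [0.3867, -0.2371, 0.038]
orientation: [0.58, 0.814, 0.0, 0.001]
wrist_force: [-0.6, 0.3, -1.4]
grip_width: 0.364
grip_force: 60.3
```

```bash
python3 - <<'E'
from h import *
o=get_obs(); print(o['position'].round(4),o['grip_width'],o['wrist_force'].round(1));M=R.from_quat(o['orientation']).as_matrix();print(np.degrees(np.arctan2(M[1,:2],M[0,:2])),M[2]); print((M.T@([.388,-.2392,.02]-o['position'])).round(4))
shot('wrist','w6')
a=cv2.imread('pics/w6.png')[60:330,90:422]; cv2.imwrite('pics/w6b.png',cv2.resize(cv2.convertScaleAbs(a,alpha=1.3,beta=10),None,fx=2.2,fy=2.2,interpolation=cv2.INTER_CUBIC))
E
```

```text
[ 0.3867 -0.2371  0.038 ] 0.3644351686209838 [-0.6  0.3 -1.4]
[109.0364005   19.03651038] [-0.0015859   0.00120927 -0.99999801]
[-0.0024  0.0005  0.018 ]
```

View pics/w6b.png

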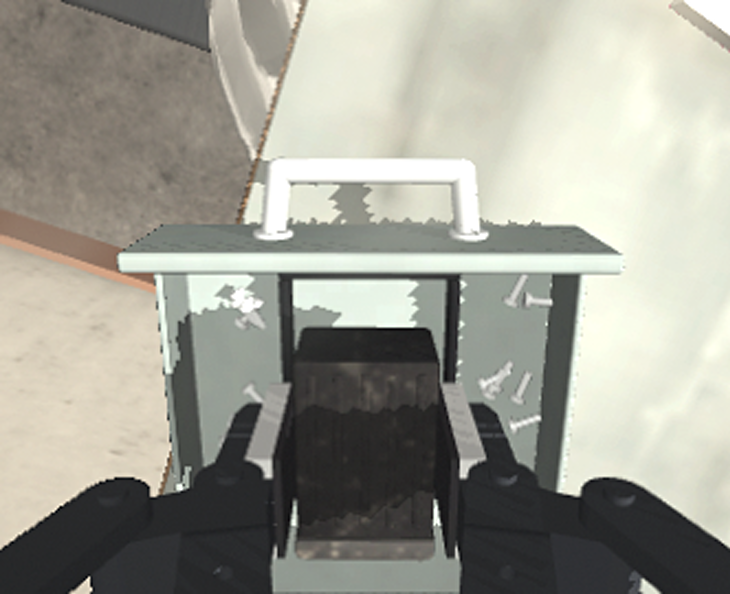

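The battery hangs over the pocket: its end edge is at row 328, and the fence sides are at columns 287 and 453 with the battery at 295–438. It needs about 1 mm to the right. A quick check of the lengthwise fit follows.

```bash
python3 - <<'E'
from h import *
o=get_obs();M=R.from_quat(o['orientation']).as_matrix();p=o['position']
t=lambda c,r,z:(M.T@(atz('w6',(c/2.2+90,r/2.2+60),z)-p)).round(4)
print('end bottom',t(366,328,.030),'top end',t(366,362,.054),'tab',t(366,555,.042),'tabtop',t(366,540,.054))
print('fence L/R',t(289,340,.018),t(453,340,.018),t(289,300,.018),t(453,300,.018),'front',t(120,255,.041),t(620,255,.041))
E
```

```text
end bottom [ 0.02   -0.0004  0.0082] top end [ 0.0211 -0.0004 -0.0158] tab [-0.0383 -0.0003 -0.0036] tabtop [-0.0242 -0.0003 -0.0157]
fence L/R [ 0.0122 -0.0211  0.0202] [0.0122 0.0231 0.0203] [ 0.0235 -0.0207  0.0202] [0.0235 0.0227 0.0203] front [ 0.0413 -0.0555 -0.0029] [ 0.0414  0.0565 -0.0027]
```

```bash
python3 - <<'E'
from h import *
p=np.array([.4896,.3479,.0103]);q=R.from_quat([.486,.874,.001,0]);M=q.as_matrix()
t=lambda r,z:(M.T@(atz('w3',(393/2+60,r/2+100),z)-p))[0].round(4)
print('end bottom',t(215,0),t(215,.012),'top end',t(245,.024),'blocktop -y',t(404,.024),'tab end',t(423,.012),t(423,.018),t(423,0.006))
E
```

```text
end bottom 0.02 0.0243 top end 0.0211 blocktop -y -0.0239 tab end -0.0397 -0.0348 -0.0446
```

Request:
send_rows(deltas=[0,0,0,0.017,0.003,0,-1,0,0,0,0,0,0.02,-1,0,0,0,0,0,0.02,-1,0,0,0,0,0,0.012,-1,0,0,0,0,0,0.004,-1])

```text
clock: 7.27
position: [0.3847, -0.2312, 0.0188]
orientation: [0.58, 0.814, 0.0, -0.001]
wrist_force: [0.2, -0.5, -1.2]
grip_width: 0.368
grip_force: 60.3
```

Request:
send_rows(deltas=[0,0,0,0,0,0,-1,0,0,0,0,0,0,-1])

```text
clock: 7.43
position: [0.3852, -0.2315, 0.0197]
orientation: [0.581, 0.814, 0.0, -0.0]
wrist_force: [0.2, -0.0, -1.2]
grip_width: 0.37
grip_force: 60.3
```

Request:
send_rows(deltas=[0,0,0,0,0,0,-0.1,0,0,0,0,0,0,0.0,0,0,0,0,0,0,0.1,0,0,0,0,0,0,0.1,0,0,0,0,0,0,0.1])

```text
clock: 7.85
position: [0.3853, -0.2316, 0.0199]
orientation: [0.581, 0.814, 0.0, 0.0]
wrist_force: [-0.4, -0.6, -0.0]
grip_width: 0.55
grip_force: 0.0
```

Request:
send_rows(deltas=[0,0,0,0,0,-0.03,0.1,0,0,0,0,0,-0.08,0.1,0,0,0,0,0,-0.1,0.1,0,0,0,0,0,-0.06,0.1,0,0,0,0,0,0,0.1])

```text
clock: 8.27
position: [0.3873, -0.233, 0.1061]
orientation: [0.58, 0.814, 0.0, 0.004]
wrist_force: [0.9, -0.3, 0.5]
grip_width: 0.549
grip_force: 0.0
```

```bash
python3 - <<'E'
from h import *
o=get_obs(); print(o['position'].round(4),o['grip_width'],o['wrist_force'].round(1));M=R.from_quat(o['orientation']).as_matrix();print(np.degrees(np.arctan2(M[1,:2],M[0,:2])),M[2])
shot('wrist','w7')
a=cv2.imread('pics/w7.png')[60:384,60:452]; cv2.imwrite('pics/w7b.png',cv2.resize(cv2.convertScaleAbs(a,alpha=1.3,beta=20),None,fx=1.8,fy=1.8,interpolation=cv2.INTER_CUBIC))
E
```

```text
[ 0.3873 -0.233   0.1061] 0.5492972112342461 [ 0.9 -0.3  0.5]
[109.02986571  19.03188332] [-0.00700559  0.00502637 -0.99996283]
```

View pics/w7b.png

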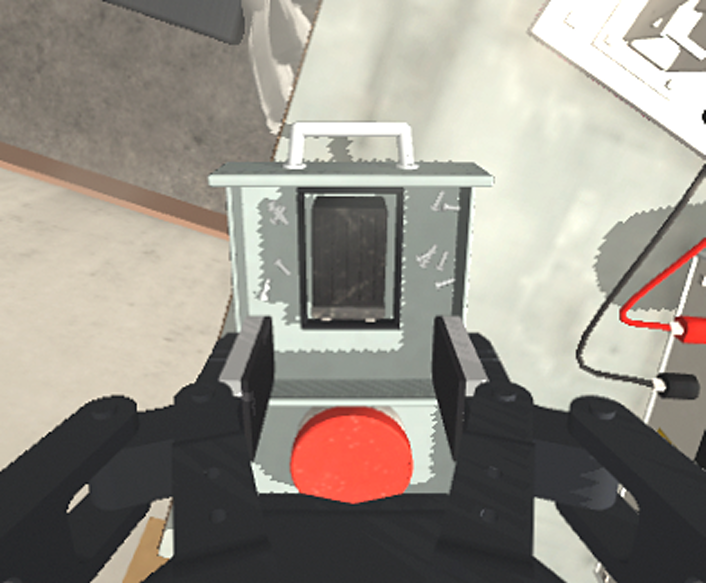

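The battery lies flat inside the fence, at columns 312–387 and rows 195–318, with the fence clear all round. The drawer is about 85 mm open. Next I shut the fingers and go in front of the pull.

Request:
send_rows(deltas=[0,0,0,0.1,0,0,-1,0,0,0,0.1,0,0,-1,0,0,0,0.09,0,0,-1,0,0,0,0,0,0.08,-1,0,0,0,0,0,0.1,-1])

```text
clock: 8.73
position: [0.3578, -0.1489, 0.0476]
orientation: [0.58, 0.815, 0.0, 0.003]
wrist_force: [1.0, -0.4, -0.5]
grip_width: 0.003
grip_force: 0.0
```

Request:
send_rows(deltas=[0,0,0,0,0,0.08,-1,0,0,0,0,0,0.04,-1,0,0,0,0,0,0,-1,0,0,0,0,0,0,-1])

```text
clock: 9.07
position: [0.356, -0.1489, 0.01]
orientation: [0.581, 0.814, -0.0, -0.001]
wrist_force: [0.4, -0.1, 0.7]
grip_width: 0.002
grip_force: 0.0
```

```bash
python3 - <<'E'
from h import *
o=get_obs(); print(o['clock'],o['position'].round(4),o['grip_width'],o['wrist_force'].round(1));M=R.from_quat(o['orientation']).as_matrix();print(np.degrees(np.arctan2(M[1,:2],M[0,:2])),M[2]);print((M.T@([.3686,-.1801,.024]-o['position'])).round(4))
E
```

```text
9.0667 [ 0.356  -0.1489  0.01  ] 0.0024162486916255973 [ 0.4 -0.1  0.7]
[109.02502961  19.02523262] [ 0.00201247 -0.00176062 -0.99999643]
[-0.0336  0.0017 -0.014 ]
```

Request:
send_rows(deltas=[0,0,0,-0.03,0.006,0,-1,0,0,0,-0.03,0,0,-1,0,0,0,-0.025,0,0,-1,0,0,0,-0.025,0,0,-1,0,0,0,-0.025,0,0,-1])

```text
clock: 9.48
position: [0.3723, -0.1881, 0.0112]
orientation: [0.581, 0.814, 0.0, 0.0]
wrist_force: [-0.4, 1.0, 1.5]
grip_width: 0.002
grip_force: 0.5
```

Request:
send_rows(deltas=[0,0,0,-0.025,0,0,-1,0,0,0,-0.025,0,0,-1,0,0,0,-0.025,0,0,-1,0,0,0,-0.025,0,0,-1,0,0,0,-0.025,0,0,-1])

```text
clock: 9.9
position: [0.3841, -0.2231, 0.0107]
orientation: [0.581, 0.814, 0.0, -0.0]
wrist_force: [-0.2, 0.3, 1.0]
grip_width: 0.001
grip_force: 0.5
```

Request:
send_rows(deltas=[0,0,0,-0.02,0,0,-1,0,0,0,-0.01,0,0,-1,0,0,0,0,0,0,-1])

```text
clock: 10.15
position: [0.387, -0.2315, 0.0107]
orientation: [0.581, 0.814, -0.0, 0.0]
wrist_force: [-0.2, -0.0, 0.6]
grip_width: 0.0
grip_force: 0.0
```

```bash
python3 - <<'E'
from h import *
o=get_obs(); M=R.from_quat(o['orientation']).as_matrix();print(o['position'].round(4),(M.T@o['wrist_force']).round(2),(M.T@([.3686,-.1801,.024]-o['position'])).round(4))
E
```

```text
[ 0.387  -0.2315  0.0107] [ 0.05 -0.23 -0.63] [ 0.0546 -0.0007 -0.0133]
```

Request:
send_rows(deltas=[0,0,0,-0.01,0,0,-1,0,0,0,-0.01,0,0,-1,0,0,0,-0.01,0,0,-1,0,0,0,0,0,0,-1])

```text
clock: 10.48
position: [0.39, -0.2398, 0.0108]
orientation: [0.581, 0.814, -0.0, 0.0]
wrist_force: [0.3, -0.7, 0.3]
grip_width: -0.003
grip_force: 0.0
```

Request:
send_rows(deltas=[0,0,0,-0.007,0,0,-1,0,0,0,-0.007,0,0,-1])

```text
clock: 10.65
position: [0.3912, -0.2434, 0.0108]
orientation: [0.58, 0.814, 0.0, -0.0]
wrist_force: [-0.4, 0.5, 0.9]
grip_width: -0.001
grip_force: 0.4
```

Request:
send_rows(deltas=[0,0,0,-0.006,0,0,-1,0,0,0,0,0,0,-1])

```text
clock: 10.82
position: [0.3919, -0.2454, 0.0108]
orientation: [0.581, 0.814, -0.0, 0.0]
wrist_force: [0.7, -0.1, 1.2]
grip_width: 0.002
grip_force: 0.0
```

Request:
send_rows(deltas=[0,0,0,-0.006,0,0,-1,0,0,0,0,0,0,-1])

```text
clock: 10.98
position: [0.3925, -0.247, 0.0108]
orientation: [0.581, 0.814, 0.0, 0.0]
wrist_force: [-0.7, 0.6, 0.2]
grip_width: 0.002
grip_force: 0.0
```

```bash
python3 - <<'E'
from h import *
o=get_obs(); M=R.from_quat(o['orientation']).as_matrix();print(o['position'].round(4),(M.T@o['wrist_force']).round(2),(M.T@([.3686,-.1801,.024]-o['position'])).round(4))
E
```

```text
[ 0.3925 -0.247   0.0108] [ 0.76 -0.5  -0.22] [ 0.0711 -0.0007 -0.0132]
```

Request:
send_rows(deltas=[0,0,0,-0.006,0,0,-1,0,0,0,0,0,0,-1])

```text
clock: 11.15
position: [0.393, -0.2487, 0.0108]
orientation: [0.581, 0.814, 0.0, 0.0]
wrist_force: [0.1, -0.4, 0.6]
grip_width: -0.003
grip_force: 0.0
```

Request:
send_rows(deltas=[0,0,0,-0.006,0,0,-1,0,0,0,0,0,0,-1])

```text
clock: 11.32
position: [0.3936, -0.2504, 0.0108]
orientation: [0.581, 0.814, 0.0, 0.0]
wrist_force: [-0.2, -0.9, 0.1]
grip_width: -0.005
grip_force: 0.0
```

```bash
python3 - <<'E'
from h import *
o=get_obs(); M=R.from_quat(o['orientation']).as_matrix();print(o['position'].round(4),(M.T@o['wrist_force']).round(2),(M.T@([.3686,-.1801,.024]-o['position'])).round(4))
c=np.load('pics/scene0.npz')
shot('scene','s8'); shot('wrist','w8')
E
```

```text
[ 0.3936 -0.2504  0.0108] [-0.76 -0.44 -0.09] [ 0.0747 -0.0007 -0.0132]
```

Request:
send_rows(deltas=[0,0,0,-0.006,0,0,-1,0,0,0,0,0,0,-1])

```text
clock: 11.58
position: [0.3939, -0.2513, 0.0107]
orientation: [0.58, 0.814, 0.001, -0.001]
wrist_force: [-1.3, 3.7, 2.2]
grip_width: 0.002
grip_force: 2.2
```

Request:
send_rows(deltas=[0,0,0,-0.006,0,0,-1,0,0,0,0,0,0,-1])

```text
clock: 11.75
position: [0.3945, -0.2528, 0.0107]
orientation: [0.58, 0.814, 0.001, -0.001]
wrist_force: [-2.1, 5.7, 3.7]
grip_width: -0.005
grip_force: 2.8
```

Request:
send_rows(deltas=[0,0,0,-0.006,0,0,-1,0,0,0,0,0,0,-1])

```text
clock: 11.92
position: [0.3951, -0.2545, 0.0106]
orientation: [0.58, 0.814, 0.001, -0.001]
wrist_force: [-1.6, 5.2, 3.9]
grip_width: 0.001
grip_force: 2.9
```

```bash
python3 - <<'E'
from h import *
o=get_obs(); M=R.from_quat(o['orientation']).as_matrix();print(o['position'].round(4),(M.T@o['wrist_force']).round(2),(M.T@([.3686,-.1801,.024]-o['position'])).round(4))
shot('scene','s9')
a=cv2.imread('pics/scene0.png').astype(float);b=cv2.imread('pics/s8.png').astype(float);c=cv2.imread('pics/s9.png').astype(float)
# motion of the handle/spool area between start, s8 and s9 by template matching at subpixel (upsampled)
up=lambda i:cv2.resize(i[200:280,290:400].astype(np.uint8),None,fx=8,fy=8,interpolation=cv2.INTER_CUBIC)
A=up(a)
for n,x in (('s8',b),('s9',c)):
    for nm,(r0,r1,c0,c1) in {'spool/handle':(212,246,352,384),'tin':(230,250,335,360)}.items():
        t=A[(r0-200)*8:(r1-200)*8,(c0-290)*8:(c1-290)*8]; m=cv2.matchTemplate(up(x),t,cv2.TM_CCOEFF_NORMED); _,v,_,l=cv2.minMaxLoc(m)
        print(n,nm,round(v,3),(l[0]/8-(c0-290),l[1]/8-(r0-200)))
E
```

```text
[ 0.3951 -0.2545  0.0106] [ 5.47  0.18 -3.86] [ 0.079  -0.0007 -0.0132]
s8 spool/handle 0.916 (0.0, 0.125)
s8 tin 0.723 (0.625, 0.25)
s9 spool/handle 0.904 (1.25, 0.0)
s9 tin 0.693 (2.0, 0.25)
```

The force rose to about 5.7 N at 87 mm of push and the caddy then slid about 3 mm, so the drawer is home. I'll back off, rise, move over the handle and turn 90°.

Request:
send_rows(deltas=[0,0,0,0.04,0,0,-1,0,0,0,0.06,0,0,-1,0,0,0,0,0,-0.1,-1,0,0,0,0,0,-0.13,-1,0,0,0,0,0,-0.13,-1])

```text
clock: 12.38
position: [0.3848, -0.2264, 0.1195]
orientation: [0.58, 0.814, -0.0, -0.001]
wrist_force: [1.0, -0.5, 0.1]
grip_width: 0.001
grip_force: 0.0
```

Request:
send_rows(deltas=[0,0,0,0,0,-0.13,1,0,0,0,0,0,-0.13,1,0,0,0,0,0,-0.12,1,0,0,0,-0.1,0,0,1,0,0,0.0195,-0.12,0,0,1])

```text
clock: 12.8
position: [0.4084, -0.2901, 0.237]
orientation: [0.628, 0.778, 0.0, 0.004]
wrist_force: [-0.3, -0.1, 0.8]
grip_width: 0.707
grip_force: 0.0
```

Request:
send_rows(deltas=[0,0,0.0195,-0.12,-0.015,0,1,0,0,0.0195,-0.1,-0.025,0,1,0,0,0.0195,0,0,0,1,0,0,0.0195,0,0,0,1,0,0,0.0195,0,0,0,1])

```text
clock: 13.22
position: [0.405, -0.3569, 0.2324]
orientation: [0.836, 0.548, -0.0, -0.0]
wrist_force: [0.5, 0.3, 0.6]
grip_width: 1.0
grip_force: 0.0
```

Request:
send_rows(deltas=[0,0,0.0195,0,0,0,1,0,0,0.0195,0,0,0,1,0,0,0.0195,0,0,0,1,0,0,0.0195,0,0,0,1,0,0,0.0195,0,0,0,1])

```text
clock: 13.63
position: [0.4052, -0.3563, 0.2327]
orientation: [0.963, 0.271, -0.0, 0.0]
wrist_force: [0.1, -0.4, -0.2]
grip_width: 1.0
grip_force: 0.0
```

Request:
send_rows(deltas=[0,0,0.0195,0,0,0,1,0,0,0.016,0,0,0,1,0,0,0,0,0,0,1,0,0,0,0,0,0,1])

```text
clock: 13.97
position: [0.4052, -0.3562, 0.2327]
orientation: [0.986, 0.167, 0.0, 0.0]
wrist_force: [0.6, -0.1, -0.4]
grip_width: 1.003
grip_force: 0.0
```

```bash
python3 - <<'E'
from h import *
o=get_obs(); M=R.from_quat(o['orientation']).as_matrix();print(o['clock'],o['position'].round(4),o['joints'].round(2),np.degrees(np.arctan2(M[1,:2],M[0,:2])),M[2])
c=shot('wrist','w10')
g=np.array([.4264,-.3473,.124]); print('handle in tool',(M.T@(g-o['position'])).round(4))
ex=np.array([.326,-.9453,0]);ey=np.array([.9453,.326,0])
print(proj('w10',[g+a*ey+b*ex for a in(-.058,.058) for b in(-.008,.008)]).round(0))
hsv=cv2.cvtColor(c['image'],cv2.COLOR_RGB2HSV);
for n,m in (('red',((hsv[:,:,0]<8)|(hsv[:,:,0]>172))&(hsv[:,:,1]>150)&(hsv[:,:,2]>80)),('green',(hsv[:,:,0]>60)&(hsv[:,:,0]<95)&(hsv[:,:,1]>120)),('dark',hsv[:,:,2]<50)):
    k,l,s,ce=cv2.connectedComponentsWithStats(m.astype(np.uint8))
    for i in range(1,k):
        if s[i,4]>150: print(n,s[i],ce[i].round(0))
E
```

```text
13.9667 [ 0.4052 -0.3562  0.2327] [-0.79  0.09  1.36 -0.    1.69  0.45] [ 19.19913793 -70.8008622 ] [ 1.29219605e-05  1.74926575e-04 -9.99999985e-01]
handle in tool [ 0.0229 -0.0015  0.1087]
[[246. 226.]
 [263. 226.]
 [245.  95.]
 [264.  95.]]
red [112   0  64  34 205] [147.  17.]
red [  0   2  27  24 453] [12. 15.]
red [  0  68  39  22 307] [18. 78.]
red [  0  90  39  15 317] [18. 98.]
red [ 200  129   46   49 1850] [224. 153.]
green [ 264  123   48   54 1967] [287. 149.]
dark [246  98  18  69 662] [255. 127.]
dark [246 181  17  46 422] [255. 212.]
dark [   93   191   419   193 22804] [314. 341.]
dark [   0  297   96   87 5457] [ 43. 347.]
dark [116 358  14  26 152] [121. 373.]
```

The numeric check agrees. The dark handle blob spans columns 246–264 and rows 98–227, against a prediction of 245–264 and 95–226. Now I descend over it.

Request:
send_rows(deltas=[0,0,0,0.035,-0.002,0.02,1,0,0,0,0.035,-0.002,0.06,1,0,0,0,0,0,0.1,1,0,0,0,0,0,0.08,1,0,0,0,0,0,0.05,1])

```text
clock: 14.43
position: [0.4245, -0.3467, 0.1361]
orientation: [0.986, 0.166, -0.001, -0.002]
wrist_force: [-0.0, 0.2, 0.6]
grip_width: 1.001
grip_force: 0.0
```

Request:
send_rows(deltas=[0,0,0,0,0,0.02,1,0,0,0,0,0,0,1,0,0,0,0,0,0,1])

```text
clock: 14.68
position: [0.4252, -0.3481, 0.1344]
orientation: [0.986, 0.166, 0.0, 0.0]
wrist_force: [-0.0, -0.3, 0.5]
grip_width: 1.001
grip_force: 0.0
```

```bash
python3 - <<'E'
from h import *
o=get_obs(); M=R.from_quat(o['orientation']).as_matrix();print(o['clock'],o['position'].round(4),np.degrees(np.arctan2(M[1,:2],M[0,:2])),o['wrist_force'].round(1))
c=shot('wrist','w11')
g=np.array([.4264,-.3473,.124])
ex=np.array([.326,-.9453,0]);ey=np.array([.9453,.326,0])
print((M.T@(g-o['position'])).round(4),proj('w11',[g+a*ey+b*ex for a in(-.058,.058) for b in(-.008,.008)]).round(0).tolist())
hsv=cv2.cvtColor(c['image'],cv2.COLOR_RGB2HSV); d=hsv[:,:,2]<50
for r in range(70,330,20):
    x=np.flatnonzero(d[r,150:362])+150; print(r,[(int(s[0]),int(s[-1])) for s in np.split(x,np.flatnonzero(np.diff(x)>1)+1) if len(s)>3])
E
```

```text
14.6833 [ 0.4252 -0.3481  0.1344] [ 19.07849816 -70.92151964] [-0.  -0.3  0.5]
[ 0.0014 -0.0004  0.0104] [[243.0, 319.0], [268.0, 319.0], [240.0, 134.0], [271.0, 134.0]]
70 []
90 []
110 []
130 []
150 [(241, 249)]
170 []
190 [(264, 268)]
210 [(250, 268)]
230 [(242, 268)]
250 [(160, 169), (243, 267), (343, 351)]
270 [(150, 171), (243, 267), (341, 361)]
290 [(150, 167), (243, 267), (345, 361)]
310 [(150, 158), (243, 266), (354, 361)]
```

Request:
send_rows(deltas=[0,0,0,0,0,0.045,1,0,0,0,0,0,0.04,1,0,0,0,0,0,0.025,1,0,0,0,0,0,0.014,1,0,0,0,0,0,0,1])

```text
clock: 15.15
position: [0.4243, -0.3477, 0.0955]
orientation: [0.986, 0.165, -0.001, -0.001]
wrist_force: [-0.1, 0.1, 0.8]
grip_width: 0.998
grip_force: 0.0
```

Request:
send_rows(deltas=[0,0,0,0,0,0,0.2,0,0,0,0,0,0,-0.2,0,0,0,0,0,0,-0.4,0,0,0,0,0,0,-1,0,0,0,0,0,0,-1])

```text
clock: 15.57
position: [0.4248, -0.3482, 0.0969]
orientation: [0.986, 0.165, 0.0, 0.0]
wrist_force: [-0.4, -0.1, -0.2]
grip_width: 0.303
grip_force: 0.0
```

Request:
send_rows(deltas=[0,0,0,0,0,0,-1,0,0,0,0,0,0,-1,0,0,0,0,0,0,-1])

```text
clock: 15.82
position: [0.4247, -0.3479, 0.0969]
orientation: [0.986, 0.165, 0.0, -0.0]
wrist_force: [-2.0, 3.7, 4.1]
grip_width: 0.174
grip_force: 59.8
```

Request:
send_rows(deltas=[0,0,0,0,0,-0.01,-1,0,0,0,0,0,-0.015,-1,0,0,0,0,0,-0.02,-1,0,0,0,0,0,-0.02,-1,0,0,0,0,0,-0.02,-1])

```text
clock: 16.23
position: [0.4246, -0.348, 0.1223]
orientation: [0.986, 0.165, -0.0, -0.0]
wrist_force: [0.1, -0.3, -7.6]
grip_width: 0.175
grip_force: 58.6
```

Request:
send_rows(deltas=[0,0,0,0,0,-0.03,-1,0,0,0,0,0,-0.03,-1,0,0,0,0,0,-0.03,-1,0,0,0,0,0,-0.03,-1,0,0,0,0,0,-0.03,-1])

```text
clock: 16.65
position: [0.4248, -0.3481, 0.1683]
orientation: [0.986, 0.165, 0.0, 0.0]
wrist_force: [-0.5, -0.3, -8.3]
grip_width: 0.176
grip_force: 58.7
```

```bash
python3 - <<'E'
from h import *
o=get_obs(); print(o['clock'],o['position'].round(4),o['grip_width'],o['grip_force'],o['wrist_force'].round(1),o['wrist_torque'].round(2))
shot('wrist','w12')
d=np.load('pics/w11.npz')
def blobs(fn):
    c=cv2.imread(f'pics/{fn}.png'); hsv=cv2.cvtColor(c,cv2.COLOR_BGR2HSV)
    for n,m in (('red',((hsv[:,:,0]<8)|(hsv[:,:,0]>172))&(hsv[:,:,1]>150)&(hsv[:,:,2]>80)),('green',(hsv[:,:,0]>60)&(hsv[:,:,0]<95)&(hsv[:,:,1]>120))):
        k,l,s,ce=cv2.connectedComponentsWithStats(m.astype(np.uint8))
        for i in range(1,k):
            if s[i,4]>400: print(fn,n,s[i],ce[i].round(0))
blobs('w11');blobs('w12')
E
```

```text
16.65 [ 0.4248 -0.3481  0.1683] 0.17562706235711495 58.67372453212738 [-0.5 -0.3 -8.3] [-0.03  0.05 -0.  ]
w11 red [ 179  168   63   67 3415] [212. 201.]
w11 green [ 269  158   68   78 4027] [300. 198.]
w12 red [ 166  180   73   78 4274] [203. 216.]
w12 green [ 274  167   79   94 5269] [312. 214.]
```

Request:
send_rows(deltas=[0,0,0,0,0,-0.03,-1,0,0,0,0,0,-0.03,-1,0,0,0,0,0,-0.03,-1,0,0,0,0,0,-0.03,-1,0,0,0,0,0,-0.03,-1])

```text
clock: 17.12
position: [0.4247, -0.3481, 0.2131]
orientation: [0.986, 0.165, 0.0, 0.0]
wrist_force: [-0.6, -0.4, -7.6]
grip_width: 0.171
grip_force: 59.0
```

Request:
send_rows(deltas=[0,0,0,0,0,-0.025,-1,0,0,0,0,0,-0.015,-1,0,0,0,0,0,-0.01,-1,0,0,0,0,0,-0.005,-1,0,0,0,0,0,0,-1])

```text
clock: 17.53
position: [0.4247, -0.3481, 0.2286]
orientation: [0.986, 0.165, 0.0, -0.0]
wrist_force: [0.3, -0.0, -7.1]
grip_width: 0.175
grip_force: 59.0
```

Request:
send_rows(deltas=[0,0,0,0,0,0,-1,0,0,0,0,0,0,-1,0,0,0,0,0,0,-1,0,0,0,0,0,0,-1,0,0,0,0,0,0,-1])

```text
clock: 17.95
position: [0.4247, -0.348, 0.2284]
orientation: [0.986, 0.165, -0.0, -0.0]
wrist_force: [-0.8, 0.0, -8.2]
grip_width: 0.179
grip_force: 59.0
```

```bash
python3 - <<'E'
from h import *
o=get_obs(); print(o['clock'],o['position'].round(4),o['orientation'].round(4),o['grip_width'],o['grip_force'],o['wrist_force'].round(1),o['wrist_torque'].round(2),o['joint_velocities'].round(3))
shot('wrist','w13'); shot('scene','s13')
def blobs(fn,r0=0,c0=0,mn=400):
    c=cv2.imread(f'pics/{fn}.png')[r0:,c0:]; hsv=cv2.cvtColor(c,cv2.COLOR_BGR2HSV)
    for n,m in (('red',((hsv[:,:,0]<8)|(hsv[:,:,0]>172))&(hsv[:,:,1]>150)&(hsv[:,:,2]>80)),('green',(hsv[:,:,0]>60)&(hsv[:,:,0]<95)&(hsv[:,:,1]>120))):
        k,l,s,ce=cv2.connectedComponentsWithStats(m.astype(np.uint8))
        for i in range(1,k):
            if s[i,4]>mn: print(fn,n,s[i],ce[i].round(0))
blobs('w13'); 
# handle edge lines w12 vs w13 (caddy level relative to the tool => images equal)
a=cv2.imread('pics/w12.png',0)[150:260,165:355].astype(np.float32);b=cv2.imread('pics/w13.png',0)[150:260,165:355].astype(np.float32)
print(cv2.phaseCorrelate(a,b))
E
```

```text
17.95 [ 0.4247 -0.348   0.2284] [ 9.863e-01  1.653e-01 -1.000e-04 -1.000e-04] 0.17890401305242248 58.9677232503891 [-0.8  0.  -8.2] [-0.06 -0.01  0.01] [-0.001 -0.001 -0.001  0.001  0.001  0.002]
w13 red [ 166  180   73   78 4265] [203. 216.]
w13 green [ 274  167   79   93 5270] [312. 214.]
((0.03898566177130647, -0.015663458337840552), 0.8952641753686799)
```

```bash
python3 - <<'E'
from h import *
o=get_obs(); M=R.from_quat(o['orientation']).as_matrix(); h=o['position']+M@[0.0,0,-.019]; under=h[2]-.115
ex,ey=M[:,1],M[:,0]; org=np.array([h[0],h[1],under]); print('underside',under)
for t in (0,.005,.01,.02): print(t,proj('w13',[org-ex*(.087+t)+a*ey+np.array([0,0,.024]) for a in(-.02,.001,.02)]).round(0).tolist())
a=cv2.imread('pics/w12.png').astype(int);b=cv2.imread('pics/w13.png').astype(int)
d=np.abs(a-b).max(2)
r=int(proj('w13',[org-ex*.085+np.array([0,0,.024])])[0,1])
for rr in (r-22,r-10,r,r+10,r+22,r+34): print(rr,' '.join(f'{int(v)}' for v in d[rr,70:175:2]))
print(b[r,70:175:2].max(1))
E
```

```text
underside 0.13246718353420678
0 [[147.0, 227.0], [144.0, 202.0], [142.0, 178.0]]
0.005 [[141.0, 227.0], [138.0, 202.0], [135.0, 178.0]]
0.01 [[135.0, 227.0], [132.0, 202.0], [129.0, 178.0]]
0.02 [[123.0, 227.0], [119.0, 202.0], [116.0, 178.0]]
181 170 138 101 101 100 98 96 94 90 87 85 86 48 9 12 17 53 67 68 93 25 26 28 28 26 29 30 31 29 25 22 18 17 19 16 16 18 16 27 21 13 13 9 18 26 22 9 10 10 22 25 26 26
193 93 134 41 25 36 60 47 54 40 17 54 56 61 64 69 74 86 91 93 107 117 115 118 122 125 126 126 129 134 137 140 141 143 143 147 151 146 10 19 26 14 36 34 34 27 25 17 8 10 15 49 26 26
203 108 103 97 92 84 77 80 87 82 89 91 94 112 121 116 107 92 81 66 39 104 125 133 134 134 136 137 137 137 137 137 135 136 137 136 137 139 19 13 25 21 110 151 154 114 23 21 9 10 14 26 12 12
213 14 13 14 14 16 16 16 15 15 18 18 17 18 18 17 16 17 17 18 17 16 15 15 15 14 16 15 15 13 14 13 13 12 18 33 78 118 150 12 17 26 11 152 144 146 17 25 14 19 12 13 13 13
225 12 13 13 13 11 11 11 11 12 12 13 11 12 14 14 13 11 13 11 14 13 14 12 12 13 13 12 13 15 13 14 12 11 11 10 11 8 8 22 13 21 25 13 18 20 15 25 23 13 13 12 11 13
237 53 50 49 48 48 51 52 51 50 53 53 54 57 57 18 14 12 12 11 11 10 11 11 11 12 12 12 11 12 12 9 10 9 10 9 7 8 9 10 10 10 24 25 12 12 12 25 25 19 12 10 27 11
[ 66  66  68  68  69  70  71  72  72  73  73  74  74  74  74  73  73  73
  71  73  71  70  69  68  69  67  67  66  65  65  63  65  63  63  63  62
  60 229 235 210 145  60  55  52  79 193 140  50  52  51 213 237 236]
```

The pull's outer edge sits at column 144, exactly where a shut drawer puts it. The caddy is steady, level and about 13 cm up, with the tin and spool in place.

```bash
python3 -c "
from cell import *
print(sign_off())"
```

```text
the job is handed in; nothing more can be done
None
```

The battery is in the drawer's pocket, the drawer is fully shut, and the arm is holding the caddy level about 13 cm above the bench with the spool and tin still in the tray; the job is handed in.

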